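Bolt the vial case shut

ROBOT

A 6-joint arm with a two-finger parallel gripper is mounted at the origin on a cart in front of the work surface, level with it; the furniture and walls round the work are solid. World frame = base frame: x ahead of the robot, y to its left, z up, the work surface at z = 0. Lengths are in mm, angles in degrees, forces in N, time in s.
With the tool pointing down it reaches from about 300 to 850 mm from the base axis. Payload 4.2 kg.
Tool frame: the origin (TCP) lies between the finger pads; the fingertips stand 14 mm ahead of it and the grasp point (between the pads) lies 5 mm behind it; z points along the fingers, y is the line along which they close (so a half turn about z gives the same grasp; the last joint's range is limited). The gripper opens to 91 mm and grips with 3 to 60 N. Pads are 32 mm wide; open, the fingers measure 118 mm over their backs; the gripper's body (76 mm by 178 mm) begins 60 mm behind the grasp point.
Start: joints at [66.864, 18.312, 89.639, -0, 72.044, -1.146], TCP at [215.31, 533.182, 227.976] pointing down, gripper open.
Joint ranges: [-177.97, 177.97], [-48.28, 115.42], [12.27, 149.76], [-77.06, 257.06], [2.81, 150.46], [-146.56, 146.56]. Speed limits (degrees/s): [147.25, 147.25, 180, 180, 180, 180].

INTERFACE

Orientations are given as [roll, pitch, yaw] about the fixed x, y, z axes, in that order (R = Rz(yaw) Ry(pitch) Rx(roll)).
In Python, from workcell import * gives the robot as it stands. The module is installed in compiled form; this text tells all that it offers.
- The arm moves only by the tool send_rows, never from a script. Its argument "deltas" is a list of rows, each a list of 2 entries, a list of its own where there are three numbers: the shift along the tool's x, y, z normalised to -1 to 1, where 1 is 0.5 m, then the turn, a rotation vector about the tool's x, y, z normalised to -1 to 1, where 1 is 0.5 rad. A call has 1 to 10 rows; each row shifts and turns the commanded pose from where the row before left it, along the tool's axes as they then stand; what a row does not reach is not made up. A row lasts 1/10 s, in which the tool goes at most 50 mm and 8.59 degrees, less where a joint would pass 70% of its speed; a pose out of reach is approached as far as the arm can. A call with a number of a shift or a turn outside -1 to 1 is refused whole. A call with a gripper value outside its range is refused whole. "grip" is the closure, from 0 (fully open) to 1 (shut), set as the call begins (left out, the last holds). The fingers move at their own pace and stop on an object; "grip_force" is the grip in N (left out, the last holds). Time passes only in rows, so rows that do not move let the fingers close. It gives the time, the measured TCP pose, the force, the opening and the grip force at its end, in the units of the state.
- state(): the state, without advancing time (a new reading comes with each control period).
- grab_frame(name): name is "scene" or "top" or "wrist"; returns the picture (400x640x3 uint8, red, green, blue); there is no depth.
- calibration(name): a dict with "mtx" (3x3 intrinsics, pixels), "D" ([k1, k2, p1, p2, k3] as OpenCV has them; the pictures are not rectified), "R" (3x3) and "t" (3): a world point X has camera coordinates R X + t. Camera axes: x right, y down, z forward; pixel columns grow to the right and rows downward; lengths in mm; the calibration is good to about 2 mm. A picture is of the moment at which its call begins: read the wrist's pose just before it. calibration takes no time and is no camera call; for the wrist camera it gives the pose at the moment of the call.
- job_done(): hands the job in; it is judged then, once.
Trained networks look in the newest picture that a camera, given by its name, has taken for a name from the list of things; names that differ only in an ending like _2 or _b are one class to them, and where a whole thing is asked for, a point or a joint stands for the part that bears it (a point fixed in the world has none). Each returns a list of dicts, best first, with "p" (0 to 1); they miss things now and then, are a little off and sometimes report something else, mostly with a low value. They report only what shows in the picture. A call takes as long as a camera call.
- trace(camera, label): "pixels" (400x640 bool, what is visible of it) and "bbox" ([left, top, width, height] in pixels, round what is visible of it).
The state is a dict: "time_s": time; "qpos": joint angles; "qvel": joint speeds; "effort": joint torques, N m; "ee_pos": TCP position; "ee_rot": TCP orientation; "force": force on the tool from outside, world axes, zero at the start; "torque": the same for the moment, N m; "gripper_width": finger opening in mm; "gripper_force": force on a finger pad.
Only numpy, scipy, OpenCV 4.12 (cv2) and the standard library are available. Lean on these libraries where they do the work, as an engineer would, in place of code of your own. Each camera call takes 0.05 s, during which the arm holds its last target. There are 200 camera calls.

TASK

The tall case with the three sample vials under its window is ready to leave the bench: slide its barrel bolt by the knob, off the lid and fully home through the keeper on the case's fixed end, and let go. Leave the bolt of the low crucible case drawn back as it is, since that case is still in use.

Things in the scene. Friction and masses are not known exactly. Their poses are not given: they have to be found in the camera images.
- vial_case: the tall closed metal case, fixed to the bench, three vials under the clear window strip in its lid; 230 long (its x) x 110 wide (its y) x 85 mm high. Origin: centre of its underside. Its x points along the bolt, from the lid's hinges to the keeper on the fixed end deck. The bolt lies on top, 30 mm to the +y side of the middle.
- vial_case_bolt (a joint): travel in m of the vial case's barrel bolt along the case's +x: 0 = drawn fully back (it starts near there), 0.060 = fully home against its stop. The tip enters the keeper at 0.018 and comes out of its far side at 0.042. About 2 N moves it; it stays where it is left.
- vial_case_knob (a point): centre of the upright round knob of that bolt, 16 mm in diameter, 24 mm tall, 34 mm above the case top; moves with the bolt. Below it an 11 mm neck and the 12 mm rod. Guide straps and keeper rise 20 mm above the case, all ahead of the knob, whose axis stays 27 mm short of them; an 18 mm high stop tab is 22 mm behind it when drawn. Both sides of the knob are free.
- crucible_case_bolt (a joint): travel in m of the bolt of the low case (230 x 110 x 52 mm, same make, three white crucibles under its window), same values; it starts drawn and is to stay so. Mind the furniture round the cases: a side table (legs and top) to the left, about y > 0.33 and x > 0.46, top at 0.4 m, and a steel post of a rack at about x 0.5, y -0.28, with a bar running back from it at y -0.26.

How it is judged (in metres and radians):
At the end, for the whole second after the job is handed in: the vial case's bolt is at rest through its keeper, within 14 mm of its stop (travel over 0.046 m), and the crucible case's bolt is still drawn (travel under 0.016 m) (value of joint vial_case_bolt above 0.046 m and velocity of joint vial_case_bolt below 0.005 m/s and value of joint crucible_case_bolt below 0.016 m); the robot touches nothing.
It fails at once if the crucible case's bolt was pushed into its keeper (value of joint crucible_case_bolt above 0.02 m).
It also fails if it takes over 35 s, if anything falls off the work surface, if the arm or the gripper's body presses on something with over 40 N, if the wrist force passes 120 N, or if a joint passes its speed limit or range.

## Working session

There is one attempt and no reset: what is moved stays moved. The work goes in short steps, Python scripts to look and compute and a tool call to move; the robot and the scene stay as the last step left them, time stands still between calls to the robot, and variables do not carry over. Pictures are saved under pics/ and viewed, at most 10 in all, crops included, and the job is handed in when it is done.

Besides the shell and the picture viewer there is one more tool, called after "Emit:" by a JSON object that holds its "op" and its "data", one argument or row to a line. send_rows: Moves the arm, as the interface text tells. Scaled input: -1 to 1 covers 0.5 m each way for a shift and 0.5 rad each way for a turn. Its arguments: {"type":"object","properties":{"deltas":{"type":"array","items":{"type":"array"}},"grip":{"type":"number"},"grip_force":{"type":"number"}},"required":["deltas"]}

```bash
mkdir -p pics
python3 - <<'E'
from workcell import *
import cv2,numpy as np
s=state();print(s['ee_pos'],s['ee_rot'],s['time_s'],s['gripper_width'])
for c in("scene","top"):
    im=grab_frame(c);cv2.imwrite(f'pics/{c}0.png',im[:,:,::-1])
    k=calibration(c);print(c,np.round(k['mtx'],1).tolist(),np.round(k['D'],3),np.round(-np.array(k['R']).T@k['t']))
    for l in("vial_case","vial_case_knob","vial_case_bolt","crucible_case_bolt"):
        for d in trace(c,l)[:3]:
            v,u=np.nonzero(d['pixels']);print(l,round(d['p'],2),d['bbox'],u.mean().round(1),v.mean().round(1))
print(state()['time_s'])
E
```

```text
[215.1451106  532.72772728 227.13570889] [-1.79900626e+02 -7.60666857e-05  1.58006074e+02] 0.0 91.8830147382515
scene [[449.9, 0.0, 316.2], [0.0, 449.9, 200.6], [0.0, 0.0, 1.0]] [-0.098  0.     0.     0.     0.   ] [ -46. -439.  638.]
vial_case 0.63 [305.1, 159.8, 110.5, 89.3] 359.1 202.3
vial_case_bolt 0.82 [331.7, 178.3, 53.8, 26.5] 365.0 191.2
crucible_case_bolt 0.74 [224.7, 215.5, 43.7, 23.3] 253.8 225.0
top [[515.0, 0.0, 325.7], [0.0, 515.0, 199.0], [0.0, 0.0, 1.0]] [-0.001  0.     0.     0.     0.   ] [429.  38. 929.]
vial_case 0.81 [268.4, 90.1, 143.9, 81.3] 340.7 131.3
vial_case_knob 0.92 [312.0, 136.7, 75.1, 15.4] 359.0 142.0
vial_case_bolt 0.6 [313.2, 137.2, 73.6, 11.0] 357.1 141.9
crucible_case_bolt 0.8 [222.7, 258.7, 79.3, 17.2] 268.9 266.0
0.5
```

```bash
python3 -c "
import cv2
a=cv2.imread('pics/top0.png');b=cv2.imread('pics/scene0.png')
cv2.imwrite('pics/t1.png',cv2.resize(a[70:310,190:510],None,fx=2.5,fy=2.5,interpolation=2))"
```

```text
(no output)
```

View pics/t1.png

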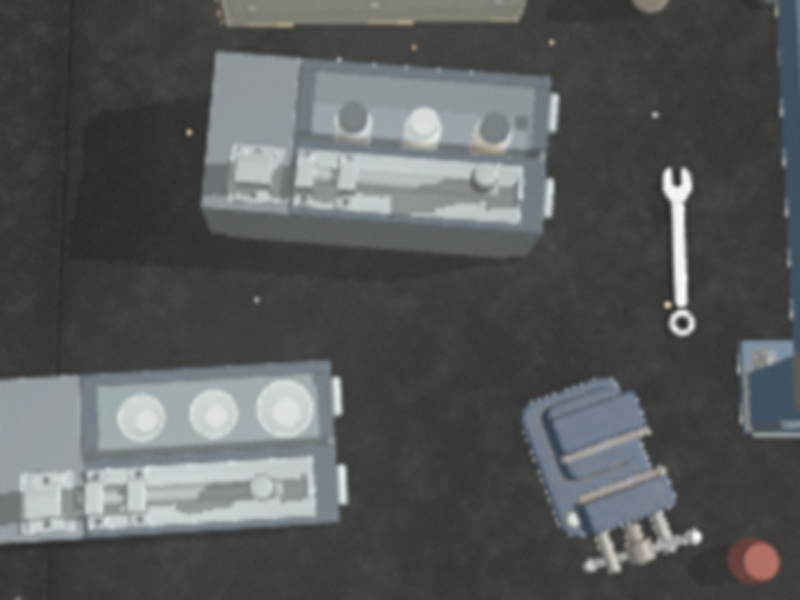

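View pics/scene0.png

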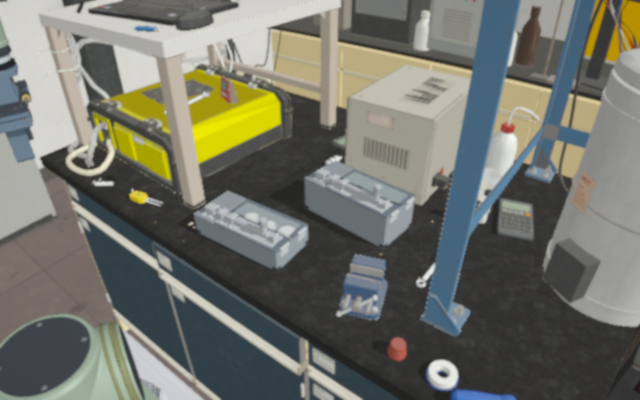

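```bash
cat > h.py <<'E'
from workcell import *
import cv2,numpy as np
def world(c,uv,z,k=None):
    k=k or calibration(c);R=np.array(k['R']);t=np.array(k['t']).ravel()
    p=cv2.undistortPoints(np.array([[uv]],float),np.array(k['mtx']),np.array(k['D']))[0,0]
    d=R.T@[p[0],p[1],1];o=-R.T@t
    return np.round(o+d*(z-o[2])/d[2],1)
E
python3 - <<'E'
from h import *
f=lambda a:(190+a[0]/2.5,70+a[1]/2.5)
for n,a,z in[('knob',(485,174),131),('knobC',(262,485),98),('TL',(217,53),85),('TR',(550,76),85),('BL',(204,206),85),('BR',(541,228),85),('instrL',(228,24),0),('instrR',(522,20),0),('post',(740,345),0)]:
    print(n,world('top',f(a),z))
for u in((347,108),(345,147),(431,147),(427,196),(468,82),(384,66)): print(u,[world('scene',u,z).tolist() for z in(0,200)])
E
```

```text
knob [650.9 -57.6 131. ]
knobC [453.9  84.   98. ]
TL [748.2 119.7  85. ]
TR [ 733.1 -108.5   85. ]
BL [640.4 126.4  85. ]
BR [ 626.5 -100.2   85. ]
instrL [803.4 120.1   0. ]
instrR [ 808.  -102.8    0. ]
post [ 559.9 -257.6    0. ]
(347, 108) [[1201.5, 388.8, 0.0], [810.4, 129.3, 200.0]]
(345, 147) [[954.9, 227.3, 0.0], [641.0, 18.5, 200.0]]
(431, 147) [[1114.3, 21.4, 0.0], [750.5, -122.8, 200.0]]
(427, 196) [[865.6, -86.8, 0.0], [579.8, -197.2, 200.0]]
(468, 82) [[1734.6, 149.7, 0.0], [1176.3, -34.8, 200.0]]
(384, 66) [[1691.3, 524.5, 0.0], [1146.6, 222.5, 200.0]]
```

Emit:
{"op": "send_rows", "data": {
  "deltas": [
    [[0,-0.06,0],[0,0,0]],
    [[0,-0.06,0],[0,0,0]],
    [[0,-0.06,0],[0,0,0]],
    [[0,-0.06,0],[0,0,0]],
    [[0,-0.06,0],[0,0,0]],
    [[-0.076,-0.003,0],[0,0,0.18]],
    [[-0.076,-0.003,0],[0,0,0.18]],
    [[-0.076,-0.003,0],[0,0,0.18]],
    [[-0.076,-0.003,0],[0,0,0.18]],
    [[-0.076,-0.003,0],[0,0,0.18]]
  ],
  "grip": 0.5
}}

```text
time_s: 1.5
ee_pos: [315.8, 286.3, 228.2]
ee_rot: [179.9, 0.0, 132.0]
force: [-0.1, 0.1, -0.1]
gripper_width: 45.6
gripper_force: 0.0
```

Emit:
{"op": "send_rows", "data": {
  "deltas": [
    [[-0.076,-0.003,0],[0,0,0.18]],
    [[-0.076,-0.003,0],[0,0,0.18]],
    [[-0.076,-0.003,0],[0,0,0.18]],
    [[-0.076,-0.003,0],[0,0,0.18]],
    [[-0.076,-0.003,0],[0,0,0.18]],
    [[-0.076,-0.003,0],[0,0,0.18]],
    [[-0.076,-0.003,0],[0,0,0.18]],
    [[-0.076,-0.003,0],[0,0,0.18]],
    [[-0.076,-0.003,0],[0,0,0.17]],
    [[0,0,0],[0,0,0]]
  ]
}}

```text
time_s: 2.5
ee_pos: [424.7, -30.7, 228.1]
ee_rot: [180.0, 0.1, 85.7]
force: [-0.8, 0.3, -0.3]
gripper_width: 45.7
gripper_force: 0.0
```

Emit:
{"op": "send_rows", "data": {
  "deltas": [
    [[0,0.06,0],[0,0,0]],
    [[0,0.06,0],[0,0,0]],
    [[0,0.06,0],[0,0,0]],
    [[0,0.06,0],[0,0,0]],
    [[0,0,0],[0,0,0]],
    [[0,0,0],[0,0,0]]
  ]
}}

```text
time_s: 3.1
ee_pos: [544.3, -34.6, 227.4]
ee_rot: [-179.9, -0.0, 86.2]
force: [-0.1, 0.2, -0.5]
gripper_width: 45.2
gripper_force: 0.0
```

Run:
```python
from h import *
s=state();print(s['ee_pos'],s['ee_rot'])
k=calibration('wrist');im=grab_frame('wrist');cv2.imwrite('pics/w1.png',im[:,:,::-1])
np.savez('k1.npz',**k)
for l in("vial_case_bolt","vial_case_knob"):
    for d in trace('wrist',l)[:2]:print(l,round(d['p'],2),d['bbox'])
```

```text
[544.27386752 -34.62220069 227.40672313] [-1.79907556e+02 -2.11871273e-02  8.61657991e+01]
vial_case_bolt 0.83 [421.7, 94.3, 30.1, 134.4]
vial_case_knob 0.88 [420.4, 94.4, 27.7, 132.0]
```

View pics/w1.png

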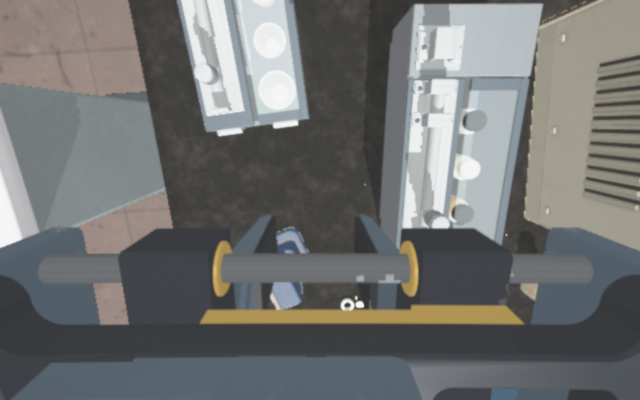

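Run:
```python
from h import *
k=dict(np.load('k1.npz'))
for n,u,z in(('knob',(438,216),131),('rodfront',(437,108),101),('TL',(417,5),85),('TR',(541,5),85),('vialknobC',(207,73),98)):print(n,world('wrist',u,z,k))
print(-k['R'].T@k['t'].ravel())
```

```text
knob [649.7 -51.4 131. ]
rodfront [657.5  39.1 101. ]
TL [643.4 126.   85. ]
TR [749.1 117.8  85. ]
vialknobC [457.6  82.   98. ]
[548.92537554  32.99917542 384.63938807]
```

Emit:
{"op": "send_rows", "data": {
  "deltas": [
    [[-0.0067,0.054,0],[0,0,0]],
    [[-0.0067,0.054,0],[0,0,0]],
    [[-0.0067,0.054,0],[0,0,0]],
    [[-0.0067,0.054,0],[0,0,0]],
    [[0,0,0.04],[0,0,0]],
    [[0,0,0.04],[0,0,0]],
    [[0,0,0.04],[0,0,0]],
    [[0,0,0],[0,0,0]]
  ]
}}

```text
time_s: 4.05
ee_pos: [648.8, -55.7, 165.3]
ee_rot: [-179.6, -0.0, 86.1]
force: [0.0, 0.8, 0.3]
gripper_width: 45.9
gripper_force: 0.0
```

Run:
```python
from h import *
for c in('wrist','scene'):
    k=calibration(c);im=grab_frame(c)
    cv2.imwrite(f'pics/{c}2.png',im[:,:,::-1])
b=cv2.imread('pics/scene2.png')[110:270,270:470];a=cv2.imread('pics/wrist2.png')
cv2.imwrite('pics/m2.png',np.hstack([cv2.resize(a[:,200:440],(360,600)),cv2.resize(b,(440,352))[:600] if 0 else cv2.copyMakeBorder(cv2.resize(b,(440,352)),0,248,0,0,0)]))
```

```text
(no output)
```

View pics/m2.png

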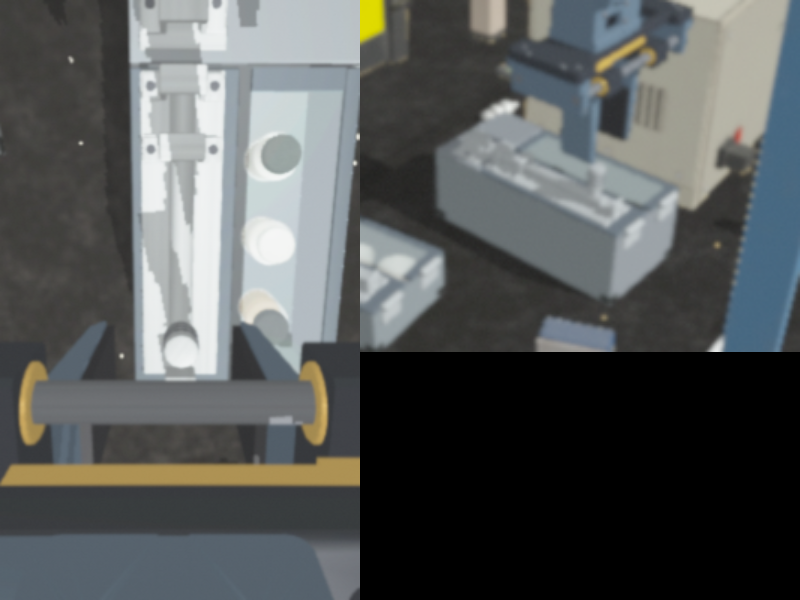

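Run:
```python
from h import *
print(world('wrist',(320.7,232),131),state()['ee_pos'])
k=calibration('wrist');p=state()['ee_pos']
for y in(-16,0,16):
  print(cv2.projectPoints(np.array([[649,p[1]+y,151.]]),cv2.Rodrigues(k['R'])[0],k['t'],k['mtx'],k['D'])[0].ravel())
```

```text
[654.6 -59.2 131. ] [650.96234884 -55.94254806 168.58512654]
[313.62998736 262.89145992]
[311.80771103 238.77308148]
[309.90793537 213.64803759]
```

Emit:
{"op": "send_rows", "data": {
  "deltas": [
    [[-0.004,0.004,0.022],[0,0,0]],
    [[0,0,0.022],[0,0,0]],
    [[0,0,0.022],[0,0,0]],
    [[0,0,0.02],[0,0,0]],
    [[0,0,0],[0,0,0]],
    [[0,0,0],[0,0,0]]
  ]
}}

```text
time_s: 4.75
ee_pos: [653.1, -58.2, 124.5]
ee_rot: [-180.0, -0.0, 86.1]
force: [0.6, -0.7, -0.0]
gripper_width: 45.6
gripper_force: 0.0
```

Emit:
{"op": "send_rows", "data": {
  "deltas": [
    [[0,0,0],[0,0,0]],
    [[0,0,0],[0,0,0]],
    [[0,0,0],[0,0,0]],
    [[0,0,0],[0,0,0]],
    [[0,0,0],[0,0,0]],
    [[0,0,0],[0,0,0]],
    [[0,0,0],[0,0,0]],
    [[0,0,0],[0,0,0]]
  ],
  "grip": 1,
  "grip_force": 10
}}

```text
time_s: 5.55
ee_pos: [652.0, -58.1, 125.2]
ee_rot: [-179.9, -0.0, 86.1]
force: [-6.3, 0.9, 4.0]
gripper_width: 15.7
gripper_force: 10.0
```

Emit:
{"op": "send_rows", "data": {
  "deltas": [
    [[0.012,0,0],[0,0,0]],
    [[0.012,0,0],[0,0,0]],
    [[0.012,0,0],[0,0,0]],
    [[0.012,0,0],[0,0,0]],
    [[0.012,0,0],[0,0,0]],
    [[0,0,0],[0,0,0]]
  ]
}}

```text
time_s: 6.15
ee_pos: [654.1, -27.8, 125.1]
ee_rot: [-179.9, 0.0, 86.1]
force: [-5.5, 0.6, 3.4]
gripper_width: 15.7
gripper_force: 10.0
```

Emit:
{"op": "send_rows", "data": {
  "deltas": [
    [[0.01,0,0],[0,0,0]],
    [[0.01,0,0],[0,0,0]],
    [[0.01,0,0],[0,0,0]],
    [[0.01,0,0],[0,0,0]],
    [[0.01,0,0],[0,0,0]],
    [[0,0,0],[0,0,0]]
  ]
}}

```text
time_s: 6.75
ee_pos: [655.9, -3.0, 125.1]
ee_rot: [-179.9, 0.0, 86.1]
force: [-5.1, -0.3, 4.3]
gripper_width: 15.4
gripper_force: 10.0
```

Emit:
{"op": "send_rows", "data": {
  "deltas": [
    [[0.004,0,0],[0,0,0]],
    [[0.004,0,0],[0,0,0]],
    [[0,0,0],[0,0,0]]
  ]
}}

```text
time_s: 7.05
ee_pos: [656.1, -0.8, 125.1]
ee_rot: [-179.9, 0.2, 86.1]
force: [-4.6, -3.7, 4.4]
gripper_width: 15.3
gripper_force: 10.0
```

Emit:
{"op": "send_rows", "data": {
  "deltas": [
    [[0,0,0],[0,0,0]],
    [[0,0,0],[0,0,0]],
    [[0,0,0],[0,0,0]],
    [[0,0,0],[0,0,0]],
    [[0,0,0],[0,0,0]],
    [[0,0,0],[0,0,0]]
  ],
  "grip": 0.5
}}

```text
time_s: 7.65
ee_pos: [657.3, 0.8, 124.9]
ee_rot: [180.0, -0.0, 86.1]
force: [-0.1, -0.5, 0.6]
gripper_width: 45.5
gripper_force: 0.0
```

Emit:
{"op": "send_rows", "data": {
  "deltas": [
    [[0,0,-0.03],[0,0,0]],
    [[0,0,-0.05],[0,0,0]],
    [[0,0,-0.06],[0,0,0]],
    [[0,0,-0.06],[0,0,0]],
    [[0,-0.06,0],[0,0,0]],
    [[0,-0.06,0],[0,0,0]],
    [[0,-0.06,0],[0,0,0]],
    [[0,-0.06,0],[0,0,0]],
    [[0,0,0],[0,0,0]],
    [[0,0,0],[0,0,0]]
  ]
}}

```text
time_s: 8.65
ee_pos: [537.7, 8.9, 225.6]
ee_rot: [179.9, -0.0, 86.1]
force: [0.4, 0.1, 0.2]
gripper_width: 45.6
gripper_force: 0.0
```

Run:
```python
from h import *
im=grab_frame('wrist');cv2.imwrite('pics/w3.png',im[:,:,::-1]);s=state();print(s['ee_pos'],s['force'],s['time_s'])
```

```text
[538.39603032   8.79983285 225.37848398] [-0.19433898 -0.31804623 -0.27419222] 8.7
```

View pics/w3.png

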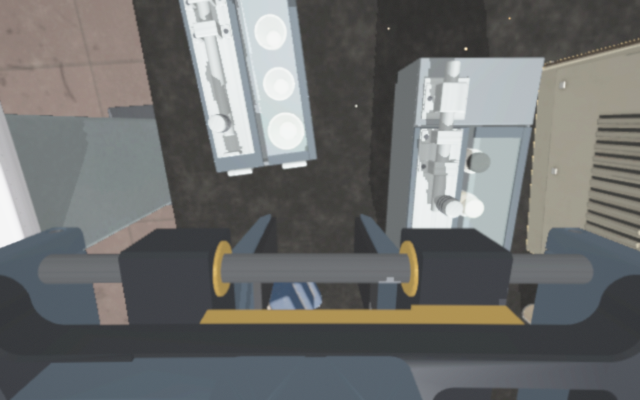

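The vial bolt's knob, at pixel (448,205), now sits just behind the guide straps. The tip shows past the keeper at (453,67). The crucible knob at (218,123) is still drawn back.

```bash
python3 -c "
from workcell import *
print(job_done())"
```

```text
the job is handed in; nothing more can be done
None
```

The vial case's bolt was slid against its stop, through the keeper, and released; the crucible case's bolt is still drawn back, and the job was handed in at about 8.7 s (no verdict was returned).

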